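# Seat a bearing cover on the test base and hold a hardness probe on its ground spot

## Task

Check the hardness of the bearing cover (round hub, two drilled ears): lower it gently over the two dowels of the test base until it lies flat on the pad, either way round, and let go of it. Then take the pen-shaped hardness probe out of its leaning rest and hold it upright with its spring tip on the bright ground spot on top of the cover, pressing with about 6 newtons. Finish while still holding it there, and leave everything else on the bench as it is.

Things in the scene. Friction and masses are not known exactly. Their poses are not given: they have to be found in the camera images.
- cover_mid (a point): Dark cast bearing cover, 0.55 kg: round hub 58 mm wide, 32 mm high, flat closed top; at its foot two opposite ears, their tops 12 mm up, 120 mm end to end, each with an upright through hole 14 mm wide, centres 45 mm from the axis. Lies flat. Point: on the hub's axis half-way up, 16 mm above the underside; z up, x along the ears. Grip the hub from above across the ears (along y).
- cover_spot (a point): Centre of the ground spot: a bright disc 14 mm wide on the flat top of the cover's hub, 14 mm from the hub's axis along the cover's +x, 16 mm above cover_mid.
- base_seat (a point): Test base, fixed: foot plate 190 x 110 x 18 mm, on it a steel pad 122 x 42 mm with its flat top 40 mm above the bench. Point: centre of the pad's top; x along the two dowels, z up. Dowels stand 45 mm either side on the x axis, 11 mm thick, 19 mm high, the upper 8 mm tapered. Cover home: its underside on the pad, cover_mid 16 mm above this point.
- probe_mid (a point): Pen-shaped hardness probe, 0.2 kg: round barrel 22 mm wide, black rings, narrower nose, thin spring tip. Point: on its axis, where to grip; z along the axis away from the tip. Flat end 42 mm above this point, nose 88 mm below, free tip's end 100 mm below. Stands with 1.5 mm play in the rest's tube, whose mouth is 36 mm below this point: draw it over 70 mm out along the axis.
- probe_tip (a point): Rounded end of the probe's steel spring tip, 7 mm thick, on the probe's axis; it sticks 12 mm out of the nose and moves with the spring.
- probe_spring (a joint): How far the spring tip is pushed into the probe, m: 0 free, at most 0.010. The spring pushes with 1.6 N at 0, 0.8 N more per mm, so 6 N at 5.5 mm and 9.6 N at 10 mm, where it strikes its stop.
- rest: Probe's rest, fixed: grey foot 110 x 74 x 10 mm, aluminium post, and a black tube 36 mm wide that holds the probe, leaning 0.35 rad from upright with its upper end towards the rest's -x. Origin: centre of the foot's underside, z up. About 160 mm high with the probe in it.
- square_cover: Bystander: smaller cover with a square 66 mm flange and four holes, 28 mm high. Origin under its centre.
- test_block: Bystander: round steel reference block 64 mm in diameter, 16 mm high. Origin under its centre.
- bearing: Bystander: ball bearing 62 mm in diameter, 16 mm high, lying flat. Origin under its centre.
- bolt: Bystander: steel hexagon bolt, 12 mm thick, 53 mm high, standing on its head. Origin under its centre.
- wrench: Bystander: flat wrench 170 mm long, lying. Origin under its middle.
- readout: Bystander: grey handheld display unit 85 x 150 x 28 mm, lying face up. Origin under its centre.
- caliper: Bystander: steel caliper 190 mm long, lying. Origin under the middle of the beam.
- spray_can: Bystander: white can 54 mm in diameter, 150 mm high, standing. Origin under its centre.
Things that resemble listed ones, but are neither listed nor needed, are in the scene too. What is shaped like the rest but brown or pink is not meant. What is shaped like the part that bears cover_mid but green is not meant.

How it is judged:
On the way, in this order (a step that is already met when the one before it is completed fails the run):
1. the cover lies flat on the pad of the test base, both ears over the dowels, let go (horizontal distance between cover_mid and base_seat below 0.004 m and z of cover_mid in the frame of base_seat below 0.018 m and angle between cover_mid's own z axis and vertical below 0.03 rad and angle between the x axis of cover_mid and the x axis of base_seat, either way round below 0.1 rad and contact force between the fingers and cover below 0.1 N and linear speed of cover below 0.02 m/s), for 0.2 s.
2. the probe is held clear of its rest (distance between probe_mid and rest above 0.165 m and contact force between probe and rest below 0.1 N and contact force between the fingers and probe above 1 N), for 0.1 s.
At the end, for the whole second after the job is handed in: Cover flat on the pad over both dowels (4 mm, tilt 0.03, ears in line within 0.1 rad), untouched by the robot; probe held still, upright within 0.12 rad, tip within 7 mm of the spot's centre, pressing the cover with 3.5 to 9 N, spring short of its stop, clear of its rest (horizontal distance between cover_mid and base_seat below 0.004 m and z of cover_mid in the frame of base_seat below 0.018 m and angle between cover_mid's own z axis and vertical below 0.03 rad and angle between the x axis of cover_mid and the x axis of base_seat, either way round below 0.1 rad and contact force between each of the arm, the fingers and cover below 0.1 N and horizontal distance between probe_tip and cover_spot below 0.007 m and angle between probe_mid's own z axis and vertical below 0.12 rad and contact force between probe and cover between 3.5 and 9 N and value of joint probe_spring between 0.002 and 0.0096 m and contact force between the fingers and probe above 1 N and contact force between probe and rest below 0.1 N and linear speed of probe below 0.01 m/s); the arm keeps its last pose, push and grip.
It fails at once if the cover is dropped (linear speed of cover above 0.5 m/s and contact force between the fingers and cover below 0.1 N).
It fails at once if the probe is pressed hard against the cover (over 20 N) (contact force between probe and cover above 20 N).
It fails at once if a bystander is moved more than 30 mm (distance of any of square_cover, test_block, bearing, bolt, wrench, readout, caliper, spray_can from where it was at the start of the episode above 0.03 m).
It also fails if it takes over 59 s, if anything falls off the work surface, if the arm or the gripper's body presses on something with over 40 N, if the wrist force passes 120 N, or if a joint passes its speed limit or range.

## Robot

A 6-joint arm with a two-finger parallel gripper is mounted at the origin on the work surface. World frame = base frame: x ahead of the robot, y to its left, z up, the work surface at z = 0. Lengths are in m, angles in rad, forces in N, time in s.
With the tool pointing down it reaches from about 0.25 to 0.775 m from the base axis. Payload 4 kg.
Tool frame: the origin (TCP) lies midway between the tips of the shut fingers; the grasp point (between the pads) lies r.grasp_offset behind it (r.grasp_offset is the distance from the TCP to the grasp point, in m); z points along the fingers, x is the direction in which the jaws open and shut, and the axes are right-handed (so a half turn about z gives the same grasp; the last joint's range is limited). The gripper opens to 94 mm and grips with 3 to 60 N. Pads are 16 mm wide; open, the fingers measure 119 mm over their backs; the gripper's body (75 mm by 177 mm) begins 78 mm behind the grasp point.
Start: joints at [-1.409, 0.087, 1.371, -0, 1.684, -0.103], TCP at [0.144, -0.531, 0.206] pointing down, gripper open.
Joint ranges: [-3.1, 3.1], [-0.76, 2.03], [0.27, 2.55], [-1.08, 4.22], [0.17, 2.65], [-2.57, 2.57]. Speed limits (rad/s): [2.79, 2.79, 3.14, 3.14, 3.14, 3.14].

## Interface

Orientations are given as a rotation vector (axis times angle).
In Python, from station import r, vision gives the robot as it stands.
- The arm moves only by the tool move_arm, never from a script. Its arguments are lists of equal length, an entry for each row: "dp": the shift along the tool's x, y, z in mm, a list of three; "twist": the turn, a rotation vector about the tool's x, y, z in degrees, a list of three; "hand": the finger opening in mm, from 0 to 94. A call has 1 to 12 rows; each row shifts and turns the commanded pose from where the row before left it, along the tool's axes as they then stand; what a row does not reach is not made up. A row lasts 1/8 s, in which the tool goes at most 62.5 mm and 10.7 degrees, less where a joint would pass 70% of its speed; a pose out of reach is approached as far as the arm can. A call is refused whole if a number of a shift passes 62.5 or a number of a turn 10.7, either way. A call with a gripper value outside its range is refused whole. The fingers move at their own pace and stop on an object; "grip_force" is the grip in N (left out, the last holds). Time passes only in rows, so rows that do not move let the fingers close. It gives the time, the measured TCP pose, the force and the opening at its end, in the units of the state.
- r.observe(): the state, without advancing time (a new reading comes with each control period).
- vision.snapshot(name): name is "side" or "top"; returns (picture, depth): 400x640x3 uint8, red, green, blue; 400x640 float32, m along the optical axis (not along the pixel's ray), 0 where there is no reading.
- vision.get_calibration(name): a dict with "mtx" (3x3 intrinsics, pixels), "dist" ([k1, k2, p1, p2, k3] as OpenCV has them; the pictures are not rectified), "extrinsics" (4x4, takes a point from camera to world coordinates). Camera axes: x right, y down, z forward; pixel columns grow to the right and rows downward; lengths in m; the calibration is good to about 2 mm. A picture is of the moment at which its call begins. get_calibration takes no time and is no camera call.
- r.close_job(): hands the job in, once; it reports no verdict.
The state is a dict: "t": time; "joint_pos": joint angles; "qd": joint speeds; "tau": joint torques, N m; "tcp_pos": TCP position; "orientation": TCP orientation; "force": force on the tool from outside, world axes, zero at the start; "wrist_torque": the same for the moment, N m; "finger_gap": finger opening in m.
Only numpy, scipy, OpenCV 4.12 (cv2) and the standard library are available. Lean on these libraries where they do the work, as an engineer would, in place of code of your own. Each camera call takes 0.05 s, during which the arm holds its last target.

## Working session

There is one attempt and no reset: what is moved stays moved. The work goes in short steps, Python scripts to look and compute and a tool call to move; the robot and the scene stay as the last step left them, time stands still between calls to the robot, and variables do not carry over. Pictures are saved under pics/ and viewed, and the job is handed in when it is done.

Besides the shell and the picture viewer there is one more tool, called after "Emit:" by a JSON object that holds its "api" and its "payload", one argument or row to a line. move_arm: Moves the arm, as the interface text tells. Its arguments: {"type":"object","properties":{"dp":{"type":"array"},"twist":{"type":"array"},"hand":{"type":"array"},"grip_force":{"type":"number"}},"required":["dp","twist","hand"]}

```bash
ls; mkdir -p pics
python3 - <<'E'
from station import r, vision
import cv2,numpy as np
print(r.observe(), r.grasp_offset)
for n in ("side","top"):
    p,d=vision.snapshot(n)
    np.savez(f"{n}0.npz",p=p,d=d)
    cv2.imwrite(f"pics/{n}0.png",p[:,:,::-1])
    c=vision.get_calibration(n);print(n,c)
E
```

```text
pics
{'t': 0.0, 'joint_pos': array([-1.40913353e+00,  8.79253427e-02,  1.37227423e+00, -5.20274137e-06,
        1.68359319e+00, -1.03093561e-01]), 'qd': array([-2.83274812e-04, -9.81511675e-04,  4.12430964e-05,  3.84778099e-05,
        1.10372718e-04,  1.38151033e-03]), 'tau': array([-6.01548836e-04, -3.40187144e+01, -3.02424073e+01,  7.17785326e-02,
        3.28665320e-02, -1.51470349e-04]), 'tcp_pos': array([ 0.14382733, -0.53028097,  0.20431026]), 'orientation': array([-2.49402059,  1.90787862,  0.00251858]), 'force': array([ 0.32403658, -0.54224269, -0.44707116]), 'wrist_torque': array([-0.01219047, -0.01001529,  0.02438483]), 'finger_gap': 0.09368317521452364} 0.0188
side {'mtx': array([[472.57082833,   0.        , 324.69899432],
       [  0.        , 472.57082833, 199.69252197],
       [  0.        ,   0.        ,   1.        ]]), 'dist': array([-0.04338102,  0.        ,  0.        ,  0.        ,  0.        ]), 'extrinsics': array([[ 0.97284294, -0.13591394,  0.18736066,  0.31032757],
       [-0.2306812 , -0.50269333,  0.833118  , -0.98043174],
       [-0.01904739, -0.85371354, -0.52039445,  0.71632223],
       [ 0.        ,  0.        ,  0.        ,  1.        ]])}
top {'mtx': array([[436.47851499,   0.        , 319.55032633],
       [  0.        , 436.47851499, 203.69628768],
       [  0.        ,   0.        ,   1.        ]]), 'dist': array([0.01191629, 0.        , 0.        , 0.        , 0.        ]), 'extrinsics': array([[ 0.01375879, -0.99610456,  0.08709996,  0.4421925 ],
       [-0.99982978, -0.01263454,  0.01344571, -0.00532455],
       [-0.01229286, -0.08727013, -0.99610883,  1.2669284 ],
       [ 0.        ,  0.        ,  0.        ,  1.        ]])}
```

View pics/side0.png

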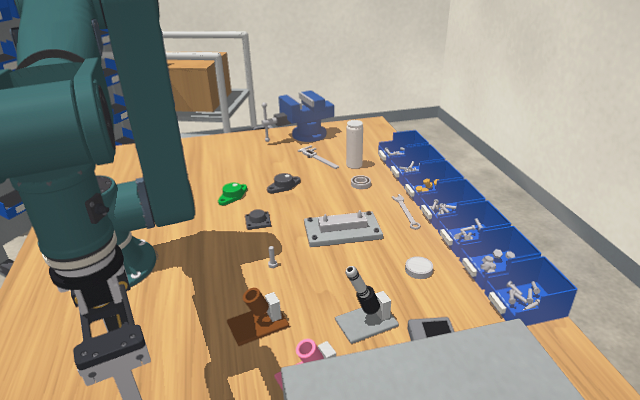

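View pics/top0.png

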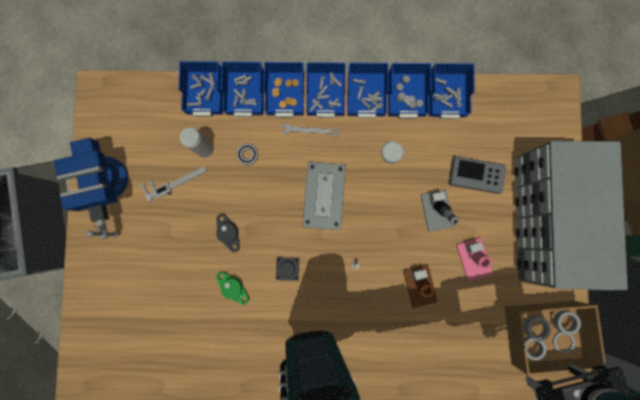

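Top view: dark cover at (228,232), base at (324,195), grey rest with probe at (438,208). Side view: cover at (284,182), base at (343,226), rest at (365,310). Next I'll zoom in on them.

```bash
cat > h.py <<'E'
import numpy as np,cv2
from station import r,vision
C={n:vision.get_calibration(n) for n in("side","top")}
def ray(n,uv):
    c=C[n];p=cv2.undistortPoints(np.array(uv,float).reshape(-1,1,2),c["mtx"],c["dist"]).reshape(-1,2)
    d=np.c_[p,np.ones(len(p))]@c["extrinsics"][:3,:3].T
    return c["extrinsics"][:3,3],d
def onz(n,uv,z):
    o,d=ray(n,uv);return o+d*((z-o[2])/d[:,2])[:,None]
def proj(n,P):
    c=C[n];E=np.linalg.inv(c["extrinsics"]);rv=cv2.Rodrigues(E[:3,:3])[0]
    return cv2.projectPoints(np.array(P,float).reshape(-1,1,3),rv,E[:3,3],c["mtx"],c["dist"])[0].reshape(-1,2)
def cloud(n,d):
    v,u=np.mgrid[0:400,0:640];o,dd=ray(n,np.c_[u.ravel(),v.ravel()])
    return (o+dd*d.reshape(-1,1)).reshape(400,640,3)
def crop(p,x0,y0,x1,y1,s,f):
    cv2.imwrite(f,cv2.resize(p[y0:y1,x0:x1,::-1],None,fx=s,fy=s,interpolation=cv2.INTER_CUBIC))
def tri(uva,uvb):
    o1,d1=ray("side",uva);o2,d2=ray("top",uvb);d1=d1[0]/np.linalg.norm(d1[0]);d2=d2[0]/np.linalg.norm(d2[0])
    A=np.c_[d1,-d2];t=np.linalg.lstsq(A,o2-o1,rcond=None)[0]
    a=o1+d1*t[0];b=o2+d2*t[1];return (a+b)/2,np.linalg.norm(a-b)
E
python3 - <<'E'
from h import *
import numpy as np
t=np.load("top0.npz");s=np.load("side0.npz")
crop(t["p"],200,205,260,255,12,"pics/tc.png")
crop(t["p"],295,150,355,240,6,"pics/tb.png")
crop(t["p"],410,180,470,240,10,"pics/tr.png")
crop(s["p"],260,165,400,255,5,"pics/sc.png")
crop(s["p"],325,255,405,345,6,"pics/sr.png")
for n,q in(("top",t),("side",s)):
    d=q["d"];print(n,d.min(),d.max(),(d==0).mean())
X=cloud("top",t["d"])
for u,v in((228,232),(217,250),(324,195),(312,210),(260,220),(300,250),(430,222)):print(u,v,X[v,u])
X=cloud("side",s["d"])
for u,v in((284,182),(343,222),(320,160),(340,325),(300,265)):print(u,v,X[v,u])
E
```

```text
top 0.0 2.1466355 0.00406640625
side 0.0 3.9279912 0.00415625
228 232 [0.46648995 0.26931464 0.03203543]
217 250 [0.41478644 0.30615004 0.00190853]
324 195 [ 0.57452135 -0.00099366  0.03800824]
312 210 [0.53298344 0.03295609 0.01778851]
260 220 [ 0.50338671  0.18498268 -0.00435131]
300 250 [0.41809275 0.0661813  0.00378306]
430 222 [ 0.50339157 -0.30591969  0.01027301]
284 182 [0.46389249 0.25195741 0.02821996]
343 222 [ 0.57324286 -0.01782116  0.04114434]
320 160 [0.61020462 0.41132711 0.00513543]
340 325 [ 0.48326109 -0.32588549  0.00863205]
300 265 [ 0.44271697 -0.10772552 -0.00093638]
```

View pics/tc.png

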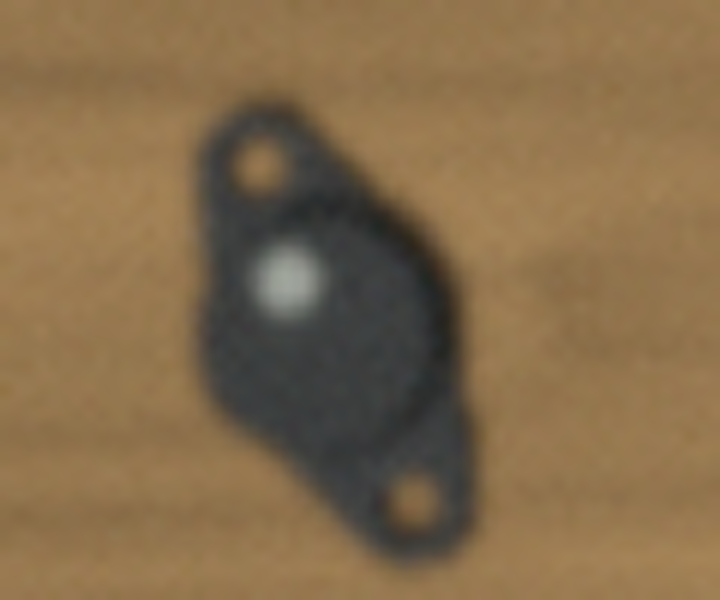

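View pics/tb.png

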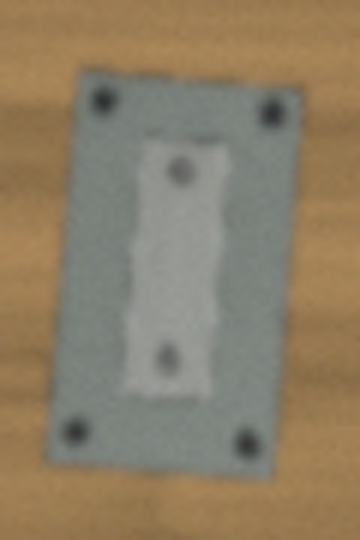

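View pics/tr.png

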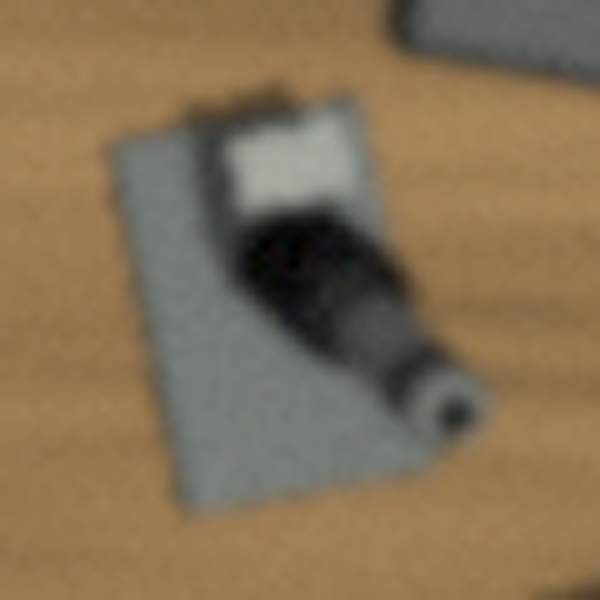

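View pics/sc.png

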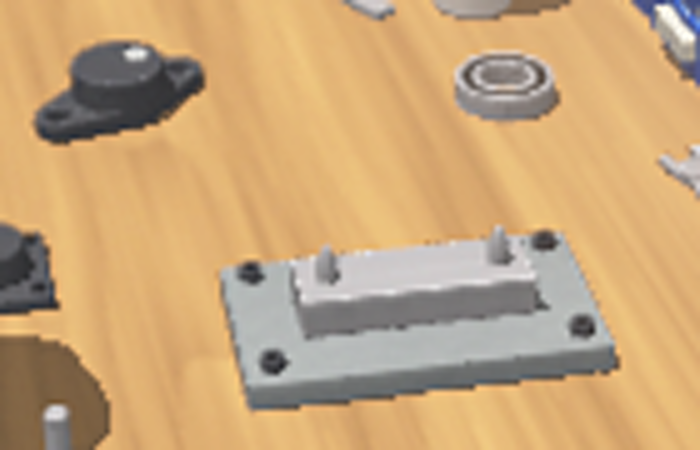

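View pics/sr.png

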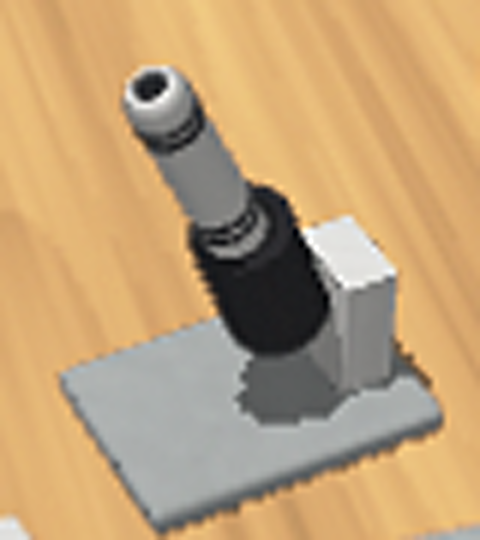

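Top view: the spot sits toward the ear near (221,219). Dowels near (325,178) and (323,209), probe end at about (455,220). Side view: spot at about (287,175), dowels at (325,218) and (360,214), probe end at about (350,269). Now subpixel measurements.

```bash
cat > m1.py <<'E'
from h import *
t=np.load("top0.npz")["p"];s=np.load("side0.npz")["p"]
def cen(im,box,f,show=None):
    x0,y0,x1,y1=box;c=im[y0:y1,x0:x1].astype(float);w=np.clip(f(c),0,None)
    v,u=np.mgrid[y0:y1,x0:x1];return np.array([(w*u).sum()/w.sum(),(w*v).sum()/w.sum()]),w.sum()
g=lambda c:c.mean(2)
br=lambda th:(lambda c:np.minimum(g(c)-th,60))
# spot
sp,_=cen(t,(219,223,229,234),br(95)) if 0 else cen(t,(219,224,230,234),br(95))
print("spot top px",sp,onz("top",sp,0.032))
sps,_=cen(s,(282,172,293,179),br(150));print("spot side px",sps,onz("side",sps,.032), "tri",tri(sps,sp))
woody=lambda c:(c[...,0]-c[...,2])-18
h1,_=cen(t,(217,215,226,223),woody);h2,_=cen(t,(230,242,239,250),woody)
P=onz("top",[h1,h2],0.006);print("holes",h1,h2,P,P.mean(0),np.linalg.norm(P[0]-P[1]))
# dark outline top
m=cv2.inRange(t,(0,0,0),(95,95,95))
m[:212]=0;m[253:]=0;m[:,:212]=0;m[:,243:]=0
n,l,st,ce=cv2.connectedComponentsWithStats(m);print(st,ce)
# base plate
hsv=cv2.cvtColor(t,cv2.COLOR_RGB2HSV);m=((hsv[...,1]<60)&(hsv[...,2]>70)).astype(np.uint8)
m[:155]=0;m[235:]=0;m[:,:298]=0;m[:,350:]=0
m=cv2.morphologyEx(m,cv2.MORPH_CLOSE,np.ones((5,5),np.uint8))
ct=max(cv2.findContours(m,0,cv2.CHAIN_APPROX_NONE)[0],key=cv2.contourArea)
R=cv2.minAreaRect(ct);B=cv2.boxPoints(R);print("plate",R);W=onz("top",B,0.018);print(W,W.mean(0),np.linalg.norm(np.diff(W,axis=0),axis=1))
# bolts
dk=lambda c:110-g(c)
bp=[]
for (cx,cy) in((104,100),(272,112),(76,431),(247,443)):
    u=int(round(295+cx/6-.5));v=int(round(150+cy/6-.5))
    q,_=cen(t,(u-3,v-3,u+4,v+4),dk);bp.append(q)
W=onz("top",bp,0.02);print("bolts",np.round(bp,2),W,W.mean(0))
E
python3 m1.py
python3 - <<'E'
import cv2,numpy as np
t=np.load("top0.npz")["p"]
g=t.mean(2).astype(int)
print(g[174:184,317:333]);print(g[204:217,315:331]);print(g[220:236,217:231])
E
```

```text
spot top px [223.51700935 227.94990654] [[0.47776925 0.28241074 0.032     ]]
spot side px [287.52775826 173.77020379] [[0.48177812 0.29363609 0.032     ]] tri (array([0.4787824 , 0.28058987, 0.03909992]), np.float64(0.00245805815532938))
holes [220.87319422 218.04494382] [234.08172043 246.52258065] [[0.50708201 0.29709542 0.006     ]
 [0.42549466 0.25620051 0.006     ]] [0.46628833 0.27664797 0.006     ] 0.09126275409673067
[[     0      0    640    400 255450]
 [   217    214     23     38    550]] [[319.69736543 199.42846741]
 [227.83272727 232.72363636]]
plate ((323.5946044921875, 195.56756591796875), (38.11821746826172, 65.23159790039062), 4.573921203613281)
[[ 0.4851127   0.06084989  0.018     ]
 [ 0.67357146  0.04901736  0.018     ]
 [ 0.66593029 -0.06108405  0.018     ]
 [ 0.47788767 -0.04786648  0.018     ]] [5.75625531e-01 2.29182480e-04 1.80000000e-02] [0.18882985 0.11036624 0.18850658]
bolts [[311.85 166.28]
 [339.96 168.4 ]
 [307.15 221.51]
 [335.77 223.67]] [[ 0.65947066  0.03524702  0.02      ]
 [ 0.65424501 -0.04599822  0.02      ]
 [ 0.4996676   0.04626539  0.02      
[... 1879 characters left out ...]
5  63  56  56  63  62  66  65  57  60  60  58  52]
 [ 78  63  62  61  66  82  97  97  84  66  63  59  61  60]
 [ 79  60  62  67  84 111 131 132 114  86  64  62  60  62]
 [ 78  61  63  74 104 135 153 151 139 105  76  64  63  61]
 [ 79  63  61  77 107 143 158 158 147 111  78  62  58  63]
 [ 76  60  62  70 104 138 151 151 138 102  71  64  59  64]
 [ 71  64  61  64  85 113 129 122 109  84  66  68  62  62]
 [ 65  61  57  63  69  85  95  94  83  71  64  63  63  61]
 [ 68  60  62  60  63  68  69  69  67  65  62  63  63  65]
 [ 62  59  62  63  62  65  65  65  62  62  61  61  64  63]
 [ 68  64  58  63  61  61  61  63  59  61  65  60  62  58]
 [ 70  61  64  58  61  63  61  61  60  59  63  62  61  60]]
```

```bash
cat > m2.py <<'E'
from h import *
t=np.load("top0.npz")["p"];s=np.load("side0.npz")["p"]
fx=lambda x0,y0,k,c:(x0+(c[0]+.5)/k-.5,y0+(c[1]+.5)/k-.5)
e,g=tri(fx(325,255,6,(152,85)),fx(410,180,10,(453,412)));print("end",e,g)
# foot corners from the top picture
c=[fx(410,180,10,q) for q in((115,145),(350,100),(435,470),(190,510))]
W=onz("top",c,0.010);print("foot",W,W.mean(0));
d=W[3]-W[0];print("az long",np.degrees(np.arctan2(d[1],d[0])))
# foot segmentation
cs=[fx(325,255,6,q) for q in((62,378),(158,528),(440,425))]
W2=onz("side",cs,0.010);print("side foot",W2)
# predicted
for nm in("side","top"):
    X=cloud(nm,np.load(nm+"0.npz")["d"])
    u,v=[int(round(a)) for a in (fx(325,255,6,(152,85)) if nm=="side" else fx(410,180,10,(453,412)))]
    print(nm,X[v-1:v+2,u-1:u+2].reshape(-1,3).mean(0))
st=np.array([0.14383,-0.53028,.20431])
rv=np.array([-2.49402059,1.90787862,0.00251858]);print(cv2.Rodrigues(rv)[0])
print("dowels",onz("top",[(324.6,178),(322.6,209)],0.05))
sd=[fx(260,165,5,q) for q in((325,247),(499,229))];print(onz("side",sd,0.059))
sp=fx(260,165,5,(134,54));print(onz("side",sp,.032),tri(sp,(223.5,227.95)))
E
python3 m2.py
```

```text
end [ 0.50028536 -0.33351698  0.15681218] 4.075356553754616e-05
foot [[ 0.58376143 -0.28093935  0.01      ]
 [ 0.59765448 -0.3485538   0.01      ]
 [ 0.49125643 -0.37156731  0.01      ]
 [ 0.47885084 -0.30164134  0.01      ]] [ 0.5378808  -0.32567545  0.01      ]
az long -168.8372450151769
side foot [[ 0.47811946 -0.30488512  0.01      ]
 [ 0.49154436 -0.37637275  0.01      ]
 [ 0.5945811  -0.35729162  0.01      ]]
side [ 0.50012016 -0.33470533  0.15721779]
top [ 0.49959005 -0.33362025  0.15769073]
[[ 2.61673173e-01 -9.65156475e-01 -3.59232030e-04]
 [-9.65154060e-01 -2.61673326e-01  2.17058977e-03]
 [-2.18896022e-03 -2.21270861e-04 -9.99997580e-01]]
dowels [[ 0.6213332  -0.00210413  0.05      ]
 [ 0.53382599  0.002371    0.05      ]]
[[ 0.53059301  0.00385327  0.059     ]
 [ 0.62096732 -0.0028674   0.059     ]]
[[0.47670914 0.28415143 0.032     ]] (array([0.47711044, 0.28232336, 0.03294261]), np.float64(0.0012726672285202204))
```

```bash
cat > go.py <<'E'
from h import *
from scipy.spatial.transform import Rotation as Ro
def need(p,R=None,verbose=True):
    o=r.observe();Rc=Ro.from_rotvec(o["orientation"]).as_matrix()
    d=Rc.T@(np.array(p)-o["tcp_pos"])*1000
    print("t",round(o["t"],3),"tcp",np.round(o["tcp_pos"],4),"gap",round(o["finger_gap"],4),"F",np.round(o["force"],1))
    print("dp mm (tool axes now)",np.round(d,1))
    if R is not None:
        print("twist deg",np.round(np.degrees(Ro.from_matrix(Rc.T@R).as_rotvec()),2),"dp mm in the TARGET axes",np.round(R.T@(np.array(p)-o["tcp_pos"])*1000,1))
def down(az):  # tool down with jaw x at azimuth (deg)
    a=np.radians(az);x=np.array([np.cos(a),np.sin(a),0]);z=np.array([0,0,-1.]);return np.c_[x,np.cross(z,x),z]
E
python3 -c "
from go import *
need((.466,.2765,.12),down(-63.4))"
```

```text
t 0.1 tcp [ 0.1439 -0.5304  0.2044] gap 0.0942 F [0.3 0.3 0.7]
dp mm (tool axes now) [-694.3 -522.    85.9]
twist deg [ -0.02   0.11 -11.43] dp mm in the TARGET axes [-577.2 -649.3   84.4]
```

Emit:
{"api": "move_arm", "payload": {
  "dp": [
    [0,0,0],
    [0,0,0],
    [-32,-36,0],
    [-32,-36,0],
    [-32,-36,0],
    [-32,-36,0],
    [-32,-36,0],
    [-32,-36,0],
    [-32,-36,0],
    [-32,-36,0],
    [-32,-36,0],
    [-32,-36,0]
  ],
  "twist": [
    [0,0,-5.7],
    [0,0,-5.7],
    [0,0,0],
    [0,0,0],
    [0,0,0],
    [0,0,0],
    [0,0,0],
    [0,0,0],
    [0,0,0],
    [0,0,0],
    [0,0,0],
    [0,0,0]
  ],
  "hand": [94,94,94,94,94,94,94,94,94,94,94,94]
}}

```text
t: 1.6
tcp_pos: [0.3228, -0.082, 0.2052]
orientation: [2.672, -1.652, 0.0]
force: [1.0, -0.7, -0.3]
finger_gap: 0.0935
```

```bash
python3 -c "
from go import *
need((.466,.2765,.12),down(-63.4))"
```

```text
t 1.6 tcp [ 0.3228 -0.082   0.2052] gap 0.0935 F [ 1.  -0.7 -0.3]
dp mm (tool axes now) [-256.8 -288.3   85.1]
twist deg [-0.   -0.01 -0.05] dp mm in the TARGET axes [-256.5 -288.6   85.2]
```

Emit:
{"api": "move_arm", "payload": {
  "dp": [
    [-32,-36,0],
    [-32,-36,0],
    [-32,-36,0],
    [-32,-36,10],
    [-32,-36,15],
    [-32,-36,20],
    [-32,-36,20],
    [-32.5,-36,20],
    [0,0,0],
    [0,0,0]
  ],
  "twist": [
    [0,0,0],
    [0,0,0],
    [0,0,0],
    [0,0,0],
    [0,0,0],
    [0,0,0],
    [0,0,0],
    [0,0,0],
    [0,0,0],
    [0,0,0]
  ],
  "hand": [94,94,94,94,94,94,94,94,94,94]
}}

```text
t: 2.85
tcp_pos: [0.4652, 0.2741, 0.1202]
orientation: [2.671, -1.65, -0.0]
force: [-0.5, 0.3, 0.1]
finger_gap: 0.094
```

```bash
python3 -c "
from go import *
need((.466,.2765,.005),down(-63.4))
for n in('top','side'):
    p,d=vision.snapshot(n);np.savez(n+'1.npz',p=p,d=d)
    crop(p,*((180,190,280,280) if n=='top' else (200,90,360,230)),6 if n=='top' else 4.5,'pics/%s1.png'%n)
"
```

```text
t 2.85 tcp [0.4652 0.2741 0.1202] gap 0.094 F [-0.5  0.3  0.1]
dp mm (tool axes now) [ -1.9  -1.9 115.2]
twist deg [ 0.08 -0.03 -0.02] dp mm in the TARGET axes [ -1.8  -1.8 115.2]
```

View pics/top1.png

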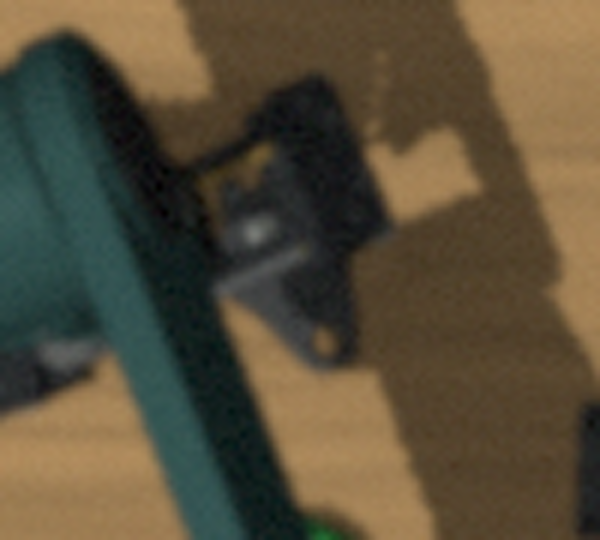

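View pics/side1.png

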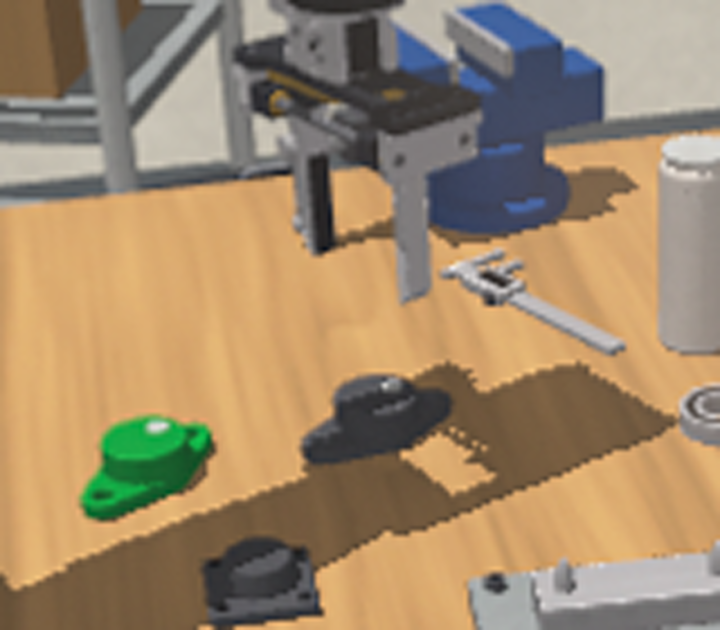

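The gripper stands open over the cover in both views (cover about (284,182) side). Descending, then gripping.

Emit:
{"api": "move_arm", "payload": {
  "dp": [
    [-1.5,-1.5,25],
    [0,0,25],
    [0,0,25],
    [0,0,20],
    [0,0,12],
    [0,0,8],
    [0,0,0],
    [0,0,0]
  ],
  "twist": [
    [0,0,0],
    [0,0,0],
    [0,0,0],
    [0,0,0],
    [0,0,0],
    [0,0,0],
    [0,0,0],
    [0,0,0]
  ],
  "hand": [94,94,94,94,94,94,94,94],
  "grip_force": 25
}}

```text
t: 3.95
tcp_pos: [0.4669, 0.2769, 0.0063]
orientation: [-2.671, 1.651, -0.002]
force: [-0.1, 0.5, 0.6]
finger_gap: 0.0941
```

Emit:
{"api": "move_arm", "payload": {
  "dp": [
    [0,0,0],
    [0,0,0],
    [0,0,0],
    [0,0,0],
    [0,0,0],
    [0,0,0]
  ],
  "twist": [
    [0,0,0],
    [0,0,0],
    [0,0,0],
    [0,0,0],
    [0,0,0],
    [0,0,0]
  ],
  "hand": [80,70,62,58,50,50]
}}

```text
t: 4.7
tcp_pos: [0.466, 0.2772, 0.0054]
orientation: [-2.672, 1.651, 0.001]
force: [-0.8, 2.9, 0.3]
finger_gap: 0.0575
```

Emit:
{"api": "move_arm", "payload": {
  "dp": [
    [0,0,-5],
    [0,0,-20],
    [0,0,-25],
    [0,0,-30],
    [0,0,-25],
    [0,0,0]
  ],
  "twist": [
    [0,0,0],
    [0,0,0],
    [0,0,0],
    [0,0,0],
    [0,0,0],
    [0,0,0]
  ],
  "hand": [50,50,50,50,50,50],
  "grip_force": 30
}}

```text
t: 5.45
tcp_pos: [0.4675, 0.2766, 0.112]
orientation: [-2.67, 1.651, -0.004]
force: [-0.9, 1.1, -5.5]
finger_gap: 0.0574
```

```bash
python3 -c "
from go import *
need((.5765,.0002,.11),down(-93.8))"
```

```text
t 5.45 tcp [0.4675 0.2766 0.112 ] gap 0.0574 F [-0.9  1.1 -5.5]
dp mm (tool axes now) [296.   26.1   2.2]
twist deg [-0.22 -0.   30.36] dp mm in the TARGET axes [ 268.6 -127.1    2. ]
```

Emit:
{"api": "move_arm", "payload": {
  "dp": [
    [0,0,0],
    [0,0,0],
    [0,0,0],
    [0,0,0],
    [20,-9,0],
    [40,-19,0],
    [48,-23,0],
    [48,-23,0],
    [48,-23,0],
    [40,-19,0],
    [24,-11,0],
    [0,0,0]
  ],
  "twist": [
    [0,0,7.6],
    [0,0,7.6],
    [0,0,7.6],
    [0,0,7.6],
    [0,0,0],
    [0,0,0],
    [0,0,0],
    [0,0,0],
    [0,0,0],
    [0,0,0],
    [0,0,0],
    [0,0,0]
  ],
  "hand": [50,50,50,50,50,50,50,50,50,50,50,50]
}}

```text
t: 6.95
tcp_pos: [0.5741, -0.0016, 0.1075]
orientation: [2.139, -2.295, -0.004]
force: [-0.1, 0.7, -5.6]
finger_gap: 0.0575
```

Emit:
{"api": "move_arm", "payload": {
  "dp": [
    [0,0,0],
    [0,0,0]
  ],
  "twist": [
    [0,0,0],
    [0,0,0]
  ],
  "hand": [50,50]
}}

```text
t: 7.2
tcp_pos: [0.5743, 0.0017, 0.1096]
orientation: [2.147, -2.292, -0.002]
force: [-0.2, -0.4, -5.4]
finger_gap: 0.0572
```

```bash
python3 -c "
from go import *
need((.5765,.0002,.11),down(-93.8))
for n in('top','side'):
    p,d=vision.snapshot(n);np.savez(n+'2.npz',p=p,d=d)
    crop(p,*((285,145,365,245) if n=='top' else (280,140,400,255)),6 ,'pics/%s2.png'%n)
"
```

```text
t 7.2 tcp [0.5743 0.0017 0.1096] gap 0.0572 F [-0.2 -0.4 -5.4]
dp mm (tool axes now) [ 1.4 -2.3 -0.4]
twist deg [0.1  0.01 0.04] dp mm in the TARGET axes [ 1.4 -2.3 -0.4]
```

View pics/top2.png

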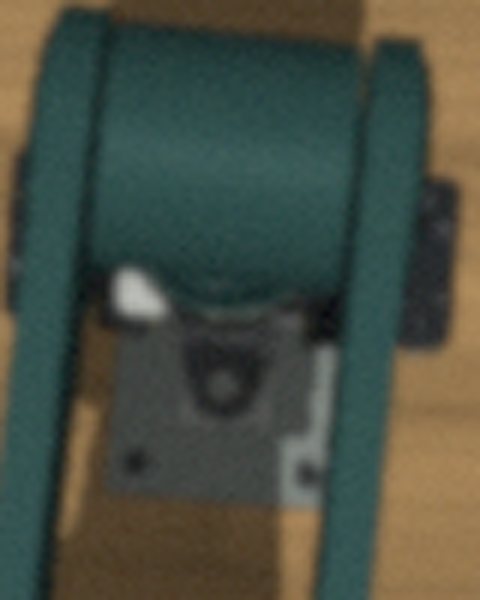

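View pics/side2.png

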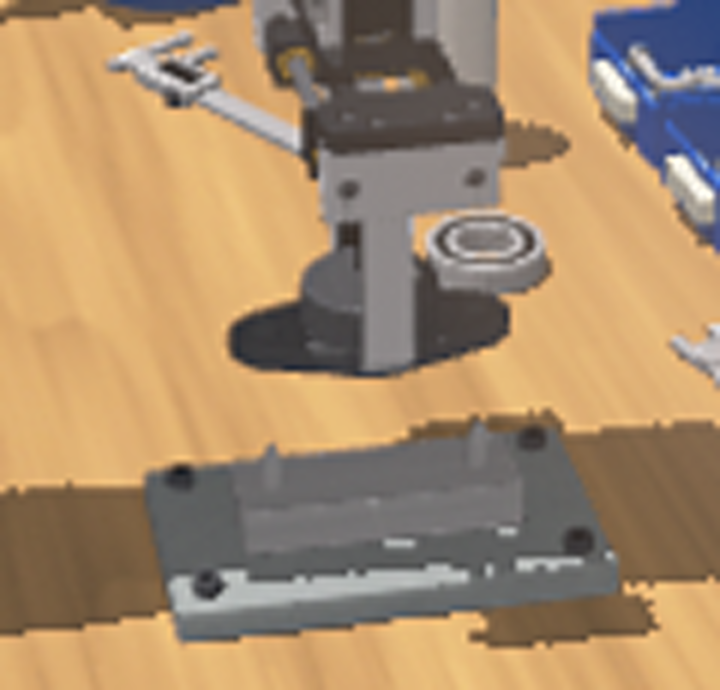

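```bash
python3 -c "
from go import *
fx=lambda x0,y0,k,c:(x0+(c[0]+.5)/k-.5,y0+(c[1]+.5)/k-.5)
z0=.1096-.0054
h=fx(285,145,6,(223,383));print('hole top',h,onz('top',h,z0+.008),onz('top',h,z0+.012))
e=[fx(280,140,6,q) for q in((231,345),(510,310))];print('ears side',onz('side',e,z0+.006),onz('side',e,z0+.006).mean(0))
d=[fx(280,140,6,q) for q in((271,448),(477,422))];print('dowel tips',onz('side',d,.059),onz('side',d,.059).mean(0))
t=np.load('top2.npz')['p'].mean(2).astype(int);print(t[200:218,312:332])
s=np.load('side2.npz')['p'].mean(2).astype(int);print(s[192:204,315:325]);print(s[188:200,360:370])
"
```

```text
hole top (321.75, 208.41666666666666) [[0.53066528 0.00425308 0.1122    ]] [[0.53035881 0.0042199  0.1162    ]]
ears side [[0.51552833 0.00636895 0.1102    ]
 [0.63557617 0.00351685 0.1102    ]] [0.57555225 0.0049429  0.1102    ]
dowel tips [[ 5.30693421e-01  2.62132936e-03  5.90000000e-02]
 [ 6.20852221e-01 -4.49693241e-04  5.90000000e-02]] [0.57577282 0.00108582 0.059     ]
[[67 64 60 56 52 57 56 54 52 52 50 54 54 53 57 57 48 55 57 61]
 [64 67 65 58 53 49 48 45 55 55 52 59 60 59 57 55 57 55 59 61]
 [67 60 60 52 45 45 42 37 40 47 49 46 49 50 52 50 52 56 65 65]
 [70 65 63 50 41 36 37 35 39 30 38 40 38 41 42 42 52 59 56 66]
 [68 64 63 50 39 38 37 33 39 37 32 34 35 32 35 38 46 50 57 65]
 [67 66 63 53 42 33 37 32 36 33 35 35 34 32 36 31 37 46 55 64]
 [64 67 65 55 41 35 38 35 38 45 44 42 38 34 30 32 43 52 62 66]
 [65 67 64 62 44 37 38 42 53 61 64 54 40 37 30 31 46 60 69 68]
 [65 67 66 61 52 44 38 48 59 67 69 61 51 39 31 36 49 63 70 69]
 [69 63 68 65 54 45 40 49 63 66 69 68 56 39 38 37 55 68 72 69]
 [67 65 67 68 62 49 42 47 59 65 64 57 52 42 41 51 63 71 71 65]
 [66 65 66 71 69 56 41 40 48
[... 747 characters left out ...]
9  59  58]
 [171 169 172 169 143  92  56  54  56  57]
 [172 169 170 173 170 169 145 115  85  79]
 [169 169 169 172 171 173 172 172 169 168]
 [168 169 167 170 170 170 171 174 176 174]]
[[110 107 121 120 117 108 104  98 161 168]
 [ 76  76  85 142 172 172 172 170 175 174]
 [ 71  69  69  87 129 172 176 177 176 173]
 [ 72  69  68  67  73 169 176 175 176 175]
 [ 68  68  69  67  61 172 175 173 176 176]
 [ 68  69  71  70  60 172 176 173 174 176]
 [ 69  70  71  68  79 173 177 174 173 174]
 [ 69  70  69  63  79 169 176 175 173 173]
 [ 67  67  62 104 160 173 175 174 173 173]
 [ 60  81 108 169 177 173 172 174 173 172]
 [170 178 180 182 179 174 172 172 174 174]
 [182 184 184 183 180 175 173 172 174 173]]
```

Emit:
{"api": "move_arm", "payload": {
  "dp": [
    [1.1,-1.3,0],
    [0,0,15],
    [0,0,15],
    [0,0,8],
    [0,0,4],
    [0,0,0],
    [0,0,0]
  ],
  "twist": [
    [0,0,0],
    [0,0,0],
    [0,0,0],
    [0,0,0],
    [0,0,0],
    [0,0,0],
    [0,0,0]
  ],
  "hand": [50,50,50,50,50,50,50]
}}

```text
t: 8.18
tcp_pos: [0.5768, -0.0005, 0.0691]
orientation: [-2.145, 2.294, -0.002]
force: [0.2, 0.4, -4.8]
finger_gap: 0.0574
```

```bash
python3 -c "
from go import *
need((.5758,.0005,.0454),down(-93.8))
for n in('top','side'):
    p,d=vision.snapshot(n);np.savez(n+'3.npz',p=p,d=d)
    crop(p,*((295,185,345,235) if n=='top' else (290,170,390,250)),10 if n=='top' else 7.5,'pics/%s3.png'%n)
"
```

```text
t 8.175 tcp [ 5.768e-01 -5.000e-04  6.910e-02] gap 0.0574 F [ 0.2  0.4 -4.8]
dp mm (tool axes now) [-0.9  1.1 23.7]
twist deg [-0.07 -0.01 -0.03] dp mm in the TARGET axes [-0.9  1.1 23.7]
```

View pics/top3.png

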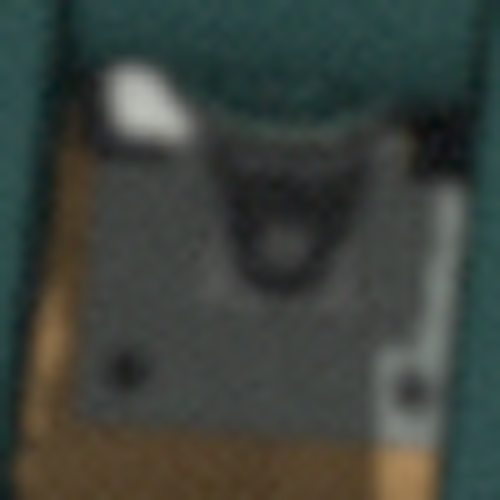

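View pics/side3.png

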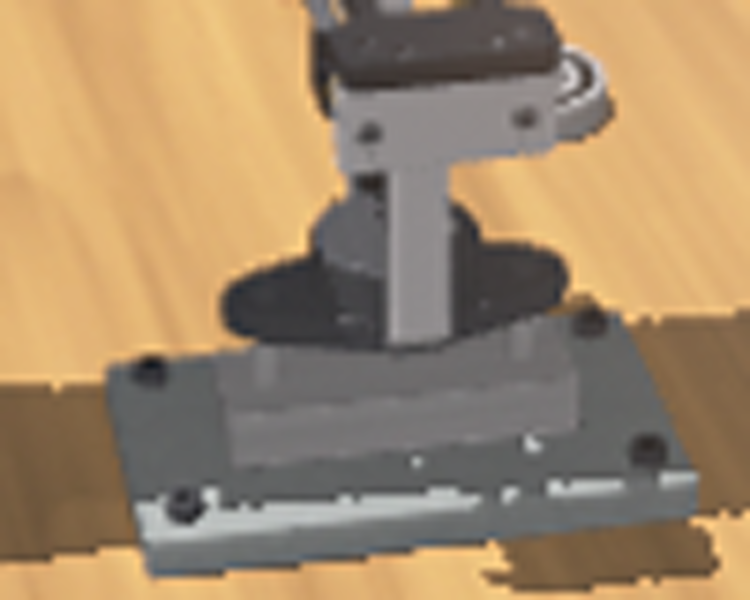

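```bash
python3 -c "
from go import *
fx=lambda x0,y0,k,c:(x0+(c[0]+.5)/k-.5,y0+(c[1]+.5)/k-.5)
z0=.0691-.0054
t=np.load('top3.npz')['p'].mean(2);b=t[207:213,320:327];w=np.clip(b-48,0,None);v,u=np.mgrid[207:213,320:327]
h=((w*u).sum()/w.sum(),(w*v).sum()/w.sum());print(b.astype(int))
print('hole top',h,onz('top',h,z0+.008));
H=onz('top',h,z0+.008)[0];print('centre',H+[.0449,-.003,0])
e=[fx(290,170,7.5,q) for q in((222,300),(568,274))];E=onz('side',e,z0+.006);print('ears side',E,E.mean(0))
d=[fx(290,170,7.5,q) for q in((266,352),(521,325))];D=onz('side',d,.056);print('dowel',D,D.mean(0))
print(np.round(r.observe()['tcp_pos'],4))
"
```

```text
[[33 43 50 47 48 43 38]
 [38 48 63 61 59 52 43]
 [44 55 65 65 67 58 43]
 [42 54 62 61 61 55 37]
 [47 45 51 55 53 43 43]
 [38 40 41 41 38 38 43]]
hole top (np.float64(323.08035714285717), np.float64(209.18928571428575)) [[0.53168781 0.00090811 0.0717    ]]
centre [ 0.57658781 -0.00209189  0.0717    ]
ears side [[ 0.51841052  0.01149603  0.0697    ]
 [ 0.63645171 -0.00315679  0.0697    ]] [0.57743111 0.00416962 0.0697    ]
dowel [[ 0.52998402 -0.00323731  0.056     ]
 [ 0.61802635 -0.00951256  0.056     ]] [ 0.57400518 -0.00637493  0.056     ]
[ 5.768e-01 -5.000e-04  6.920e-02]
```

Emit:
{"api": "move_arm", "payload": {
  "dp": [
    [-0.7,0.4,0],
    [0,0,4],
    [0,0,3],
    [0,0,2],
    [0,0,2],
    [0,0,0]
  ],
  "twist": [
    [0,0,0],
    [0,0,0],
    [0,0,0],
    [0,0,0],
    [0,0,0],
    [0,0,0]
  ],
  "hand": [50,50,50,50,50,50]
}}

```text
t: 9.02
tcp_pos: [0.5758, 0.0003, 0.0572]
orientation: [2.146, -2.294, -0.001]
force: [-0.0, 0.2, -5.8]
finger_gap: 0.0577
```

Emit:
{"api": "move_arm", "payload": {
  "dp": [
    [0,0,2],
    [0,0,1.5],
    [0,0,1.5],
    [0,0,0]
  ],
  "twist": [
    [0,0,0],
    [0,0,0],
    [0,0,0],
    [0,0,0]
  ],
  "hand": [50,50,50,50]
}}

```text
t: 9.52
tcp_pos: [0.5758, 0.0003, 0.0522]
orientation: [2.146, -2.294, -0.0]
force: [0.1, 0.3, -4.8]
finger_gap: 0.0577
```

Emit:
{"api": "move_arm", "payload": {
  "dp": [
    [0,0,2],
    [0,0,2],
    [0,0,1.5],
    [0,0,0],
    [0,0,0]
  ],
  "twist": [
    [0,0,0],
    [0,0,0],
    [0,0,0],
    [0,0,0],
    [0,0,0]
  ],
  "hand": [50,50,50,50,50]
}}

```text
t: 10.15
tcp_pos: [0.576, 0.0003, 0.047]
orientation: [-2.146, 2.294, -0.0]
force: [-0.1, -0.3, -5.0]
finger_gap: 0.0576
```

Emit:
{"api": "move_arm", "payload": {
  "dp": [
    [0,0,0.8],
    [0,0,0.8],
    [0,0,0]
  ],
  "twist": [
    [0,0,0],
    [0,0,0],
    [0,0,0]
  ],
  "hand": [50,50,50]
}}

```text
t: 10.52
tcp_pos: [0.5761, 0.0003, 0.0455]
orientation: [-2.146, 2.294, -0.0]
force: [0.4, 0.1, -4.2]
finger_gap: 0.0573
```

Emit:
{"api": "move_arm", "payload": {
  "dp": [
    [0,0,0.6],
    [0,0,0.5],
    [0,0,0]
  ],
  "twist": [
    [0,0,0],
    [0,0,0],
    [0,0,0]
  ],
  "hand": [50,50,50]
}}

```text
t: 10.9
tcp_pos: [0.5761, 0.0002, 0.0455]
orientation: [-2.146, 2.294, -0.001]
force: [-2.9, -0.2, 3.0]
finger_gap: 0.0577
```

Contact with the pad (force changed sign at the predicted height). Releasing slowly.

Emit:
{"api": "move_arm", "payload": {
  "dp": [
    [0,0,0],
    [0,0,0],
    [0,0,0],
    [0,0,0],
    [0,0,0],
    [0,0,0],
    [0,0,0]
  ],
  "twist": [
    [0,0,0],
    [0,0,0],
    [0,0,0],
    [0,0,0],
    [0,0,0],
    [0,0,0],
    [0,0,0]
  ],
  "hand": [58,60,66,74,84,94,94]
}}

```text
t: 11.78
tcp_pos: [0.576, 0.0003, 0.0442]
orientation: [2.146, -2.294, 0.0]
force: [-0.1, 0.4, 0.0]
finger_gap: 0.0938
```

Emit:
{"api": "move_arm", "payload": {
  "dp": [
    [0,0,-10],
    [0,0,-20],
    [0,0,-40],
    [0,0,-50],
    [0,0,-40],
    [0,0,0]
  ],
  "twist": [
    [0,0,0],
    [0,0,0],
    [0,0,0],
    [0,0,0],
    [0,0,0],
    [0,0,0]
  ],
  "hand": [94,94,94,94,94,94]
}}

```text
t: 12.52
tcp_pos: [0.5783, 0.0001, 0.21]
orientation: [-2.141, 2.289, -0.012]
force: [-0.2, -0.2, 0.7]
finger_gap: 0.0939
```

```bash
python3 -c "
from go import *
need((.5758,.0005,.0454),down(-93.8))
for n in('top','side'):
    p,d=vision.snapshot(n);np.savez(n+'4.npz',p=p,d=d)
    crop(p,*((285,150,365,245) if n=='top' else (290,170,390,250)),6 if n=='top' else 7.5,'pics/%s4.png'%n)
"
```

```text
t 12.525 tcp [5.783e-01 1.000e-04 2.100e-01] gap 0.0939 F [-0.2 -0.2  0.7]
dp mm (tool axes now) [ -0.3   4.3 164.6]
twist deg [-0.6  -0.02 -0.03] dp mm in the TARGET axes [ -0.2   2.5 164.6]
```

View pics/side4.png

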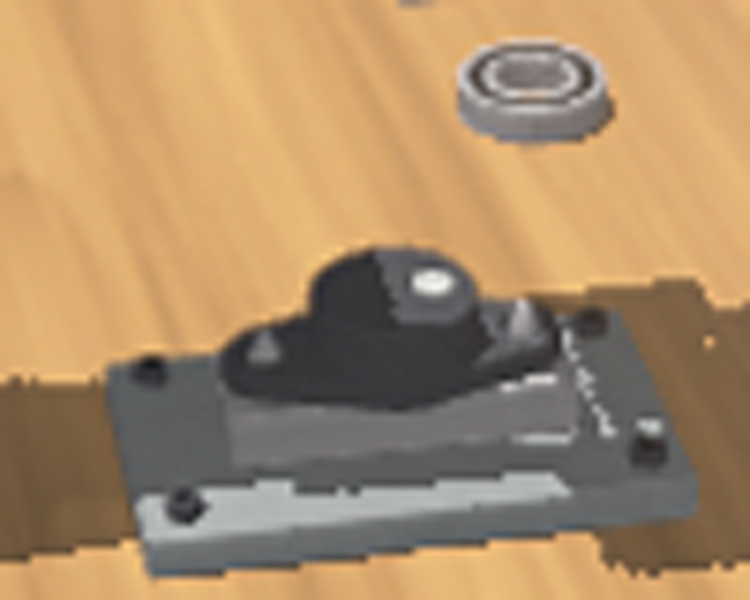

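Side view: cover lies flat, both dowel tips poke through the ears (crop 264,347 and 523,320), and the spot is at (347.2,207.3). Now the probe approach.

```bash
cat > pr.py <<'E'
from go import *
az=np.radians(-168.6);a=np.array([np.sin(.35)*np.cos(az),np.sin(.35)*np.sin(az),np.cos(.35)])
end=np.array([.5001,-.3337,.1570]);mid=end-.042*a
j=np.radians(-78.6);x=np.array([np.cos(j),np.sin(j),0]);z=-a;RG=np.c_[x,np.cross(z,x),z]
G=mid-.0188*a
E
python3 - <<'E'
from pr import *
fx=lambda x0,y0,k,c:(x0+(c[0]+.5)/k-.5,y0+(c[1]+.5)/k-.5)
s=fx(290,170,7.5,(432,283));print("spot",onz("side",s,.072))
print("axis",a,"mid",mid,"G",G)
for n,x0,y0,k in(("side",325,255,6),("top",410,180,10)):
    q=proj(n,[end,mid,end-.078*a]);print(n,(q-[x0,y0])*k)
need(G+.12*a,RG)
E
```

```text
spot [[ 5.89024662e-01 -1.12925334e-04  7.20000000e-02]]
axis [-0.33613284 -0.06777627  0.93937271] mid [ 0.51421758 -0.3308534   0.11754635] G [ 0.52053688 -0.3295792   0.09988614]
side [[149.02000218  82.50371406]
 [188.56455711 166.80520325]
 [220.65403116 235.2073833 ]]
top [[449.4747728  408.12706909]
 [393.18986116 361.45747336]
 [348.0360904  324.01289398]]
t 12.625 tcp [5.759e-01 3.000e-04 2.044e-01] gap 0.094 F [-1.2  0.2 -0.3]
dp mm (tool axes now) [343.6  73.   -8.2]
twist deg [ 19.9   -2.68 -15.07] dp mm in the TARGET axes [312.4 148.1 -62.8]
```

View pics/top4.png

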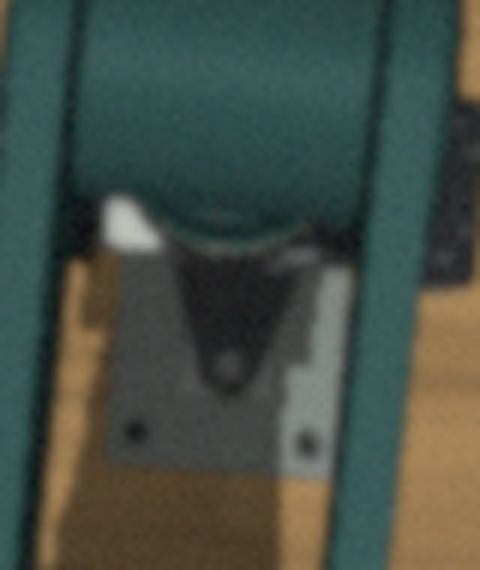

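The probe axis predicted in the side view is about 2 px off the barrel's visible centre line, so I'll refine it from the barrel edges.

```bash
python3 - <<'E'
from pr import *
for n,c0,sh in(("side",(325,255,6),None),("top",(410,180,10),None)):
    p=np.load(n+"0.npz")["p"].astype(float)
    sat=p[...,0]-p[...,2]
    # sample perpendicular profiles along the predicted axis
    pts=proj(n,[end-.005*a,end-.075*a]);d=pts[1]-pts[0];L=np.linalg.norm(d);d/=L;nrm=np.array([-d[1],d[0]])
    for f in np.linspace(0,1,8):
        c=pts[0]+d*L*f
        ts=np.arange(-14,14.01,.5);q=(c+ts[:,None]*nrm).astype(np.float32)
        pr=cv2.remap(sat.astype(np.float32),q[:,0].reshape(1,-1),q[:,1].reshape(1,-1),cv2.INTER_LINEAR)[0]
        g=cv2.remap(p.mean(2).astype(np.float32),q[:,0].reshape(1,-1),q[:,1].reshape(1,-1),cv2.INTER_LINEAR)[0]
        print(n,round(f,2),np.round(c,1),"nrm",np.round(nrm,2),"|",pr[::2].astype(int))
E
python3 -c "
from h import *
s=np.load('side0.npz')['p'];crop(s,335,258,385,318,10,'pics/sr2.png')"
```

```text
side 0.0 [350.6 270.5] nrm [-0.91  0.42] | [110 108 109 109 109 109 110 111  68   6   1   2   2   1   0   0   0   2
   3   3  54 103 109 107 106 106 105 107 108]
side 0.14 [352.2 273.7] nrm [-0.91  0.42] | [110 109 108 108 109 110 111 103  48  -2   1   1   1   3   2   2   2   1
   0   8  61 111 108 106 106 105 106 108 109]
side 0.29 [353.7 277. ] nrm [-0.91  0.42] | [111 110 110 110 110 110 111 113  44  -1  -2  -1   0   0   0   0  -1  -2
  -4  36  98 109 107 109 107 106 106 107 108]
side 0.43 [355.2 280.2] nrm [-0.91  0.42] | [110 109 110 110 109 110 110  79   9   0   1   1   1   2   3   3   2   0
   7  63 113 109 107 108 106 106 107 107 108]
side 0.57 [356.8 283.5] nrm [-0.91  0.42] | [109 110 110 111 109 112 112  47   2   1   1   2   2   2   2   1   0  -1
  13  84 111 109 108 107 106 106 106 106 106]
side 0.71 [358.3 286.8] nrm [-0.91  0.42] | [111 109 110 110 110 113 104  42  -2   0   0   1   1   2   2   2   0   1
  45 110 111 109 108 108 107 106 107 108 107]
side 0.86 [359.8 290. ] nrm [-0.91  0.42] | [111 111 112  91  29   0  -1  -1   1   2   1   1   2   2   1   1   0   7
  57 1
[... 563 characters left out ...]
9 31 53 64 67 68 66
 64 67 69 69 70]
top 0.43 [450.4 217. ] nrm [ 0.64 -0.77] | [13  3  0  0  0 -1 -1 -1  0  0 -2 -1  0 -1  0  0  0  7 25 50 62 66 65 66
 65 68 70 71 70]
top 0.57 [449.1 215.9] nrm [ 0.64 -0.77] | [ 0  0 -1  0 -1  0  0  0  0 -1  0  0  2  2  2  0  0  4 20 42 59 63 65 67
 68 69 69 70 71]
top 0.71 [447.8 214.9] nrm [ 0.64 -0.77] | [ 0  0  1  0 -1 -1  0 -1  0  0  0  0  1  2  1  0  2  3 10 27 46 58 65 69
 70 71 71 70 69]
top 0.86 [446.5 213.8] nrm [ 0.64 -0.77] | [-1 -1 -1  0 -1 -1 -1 -1 -1  0 -1  0  1  2  1  1  1  1  2  9 26 47 60 67
 70 71 71 72 71]
top 1.0 [445.2 212.7] nrm [ 0.64 -0.77] | [-1  0 -1 -2 -1  0  0  0  0  0 -1  0  1  2  2  2  2  1  0  3  8 27 46 62
 69 69 71 72 74]
```

View pics/sr2.png

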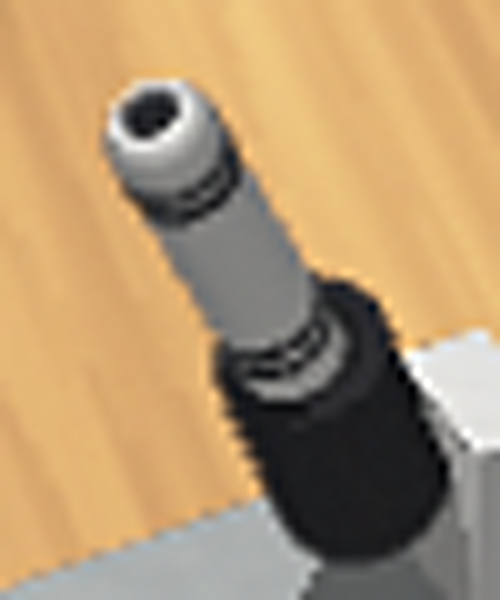

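Run:
```python
from pr import *
def line(n,fs,off):
    pts=proj(n,[end-.005*a,end-.075*a]);d=pts[1]-pts[0];nn=np.array([-d[1],d[0]])/np.linalg.norm(d)
    return np.array([pts[0]+d*f+nn*o for f,o in zip(fs,off)])
S=line("side",[.29,.43,.57,.71],[-.4,-.9,-1.2,-1.5]);T=line("top",[.29,.43,.57],[-.15,.1,.4])
N=[]
for n,q in(("side",S),("top",T)):
    o,d=ray(n,q);_,_,v=np.linalg.svd(d);N.append((v[2],v[2]@o))
ax=np.cross(N[0][0],N[1][0]);ax/=np.linalg.norm(ax);ax*=np.sign(ax[2])
print("axis",ax,"lean",np.arccos(ax[2]),"az",np.degrees(np.arctan2(ax[1],ax[0])))
for z in(.157,.1175,.09):
    p=np.linalg.solve(np.array([N[0][0],N[1][0],[0,0,1]]),[N[0][1],N[1][1],z]);print(z,p, "old",end-a*(.157-z)/a[2])
```

```text
axis [-0.40465088 -0.03794904  0.9136835 ] lean 0.4185395065949391 az -174.64234722293023
0.157 [ 0.49895705 -0.33176506  0.157     ] old [ 0.5001 -0.3337  0.157 ]
0.1175 [ 0.51645076 -0.33012446  0.1175    ] old [ 0.51423416 -0.33085005  0.1175    ]
0.09 [ 0.52862992 -0.32898227  0.09      ] old [ 0.5240744  -0.32886591  0.09      ]
```

```bash
cat > pr.py <<'E'
from go import *
az=np.radians(-170);L=.375;a=np.array([np.sin(L)*np.cos(az),np.sin(L)*np.sin(az),np.cos(L)])
mid=np.array([.5152,-.3306,.118]);
j=np.radians(-80);x=np.array([np.cos(j),np.sin(j),0]);z=-a;RG=np.c_[x,np.cross(z,x),z]
G=mid-.0188*a
E
python3 - <<'E'
from pr import *
print(G);need(G+.12*a,RG)
E
```

```text
[ 0.52198131 -0.32940427  0.10050646]
t 12.625 tcp [5.759e-01 3.000e-04 2.044e-01] gap 0.094 F [-1.2  0.2 -0.3]
dp mm (tool axes now) [343.1  74.5  -7.8]
twist deg [ 21.35  -2.6  -13.66] dp mm in the TARGET axes [315.3 140.8 -63.8]
```

Emit:
{"api": "move_arm", "payload": {
  "dp": [
    [20,4,0],
    [40,9,-1],
    [45,10,-1],
    [50,11,-1],
    [50,11,-1],
    [45,10,-1],
    [45,10,-1],
    [32,6,-1],
    [16,3,-1],
    [0,0,0],
    [0,0,0],
    [0,0,0]
  ],
  "twist": [
    [0,0,0],
    [0,0,0],
    [0,0,0],
    [0,0,0],
    [0,0,0],
    [0,0,0],
    [0,0,0],
    [0,0,0],
    [7.1,-0.9,-4.5],
    [7.1,-0.9,-4.5],
    [7.1,-0.9,-4.5],
    [0,0,0]
  ],
  "hand": [94,94,94,94,94,94,94,94,94,80,60,60]
}}

```text
t: 14.12
tcp_pos: [0.4758, -0.3377, 0.2093]
orientation: [-2.164, 1.833, -0.335]
force: [0.2, -0.0, 0.1]
finger_gap: 0.0673
```

Run:
```python
from pr import *
p,d=vision.snapshot('side');np.savez('side5.npz',p=p);crop(p,290,180,410,330,4,'pics/side5.png')
p,d=vision.snapshot('top');np.savez('top5.npz',p=p);crop(p,400,150,500,240,6,'pics/top5.png')
need(G+.12*a,RG);need(G,RG)
```

```text
t 14.225 tcp [ 0.4783 -0.3374  0.2112] gap 0.0611 F [-0.4  0.3  0.4]
dp mm (tool axes now) [-0.3 -0.8 -0.7]
twist deg [ 0.21  0.12 -0.35] dp mm in the TARGET axes [-0.3 -0.8 -0.7]
t 14.225 tcp [ 0.4783 -0.3374  0.2112] gap 0.0611 F [-0.4  0.3  0.4]
dp mm (tool axes now) [ -0.   -1.2 119.3]
twist deg [ 0.21  0.12 -0.35] dp mm in the TARGET axes [ -0.3  -0.8 119.3]
```

View pics/side5.png

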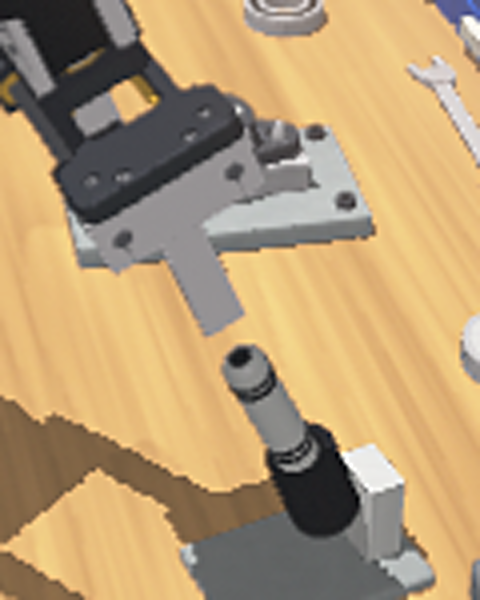

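Side view: the finger is parallel to the barrel, with its tip at about (345,262) and the probe end at (350,269). Sliding down along the axis.

Emit:
{"api": "move_arm", "payload": {
  "dp": [
    [0,-1,15],
    [0,0,22],
    [0,0,25],
    [0,0,25],
    [0,0,18],
    [0,0,10],
    [0,0,4],
    [0,0,0]
  ],
  "twist": [
    [0,0,0],
    [0,0,0],
    [0,0,0],
    [0,0,0],
    [0,0,0],
    [0,0,0],
    [0,0,0],
    [0,0,0]
  ],
  "hand": [60,60,60,60,60,60,60,60]
}}

```text
t: 15.22
tcp_pos: [0.5232, -0.3294, 0.1023]
orientation: [-2.169, 1.825, -0.344]
force: [0.1, -0.8, 0.2]
finger_gap: 0.06
```

Run:
```python
from pr import *
p,d=vision.snapshot('side');np.savez('side6.npz',p=p);crop(p,320,240,400,330,6.5,'pics/side6.png')
p,d=vision.snapshot('top');np.savez('top6.npz',p=p);crop(p,400,150,500,240,6,'pics/top6.png')
need(G,RG)
```

```text
t 15.325 tcp [ 0.5232 -0.3297  0.1029] gap 0.0596 F [0.  0.1 0.3]
dp mm (tool axes now) [-0.5  2.   1.9]
twist deg [ 0.01 -0.01 -0.17] dp mm in the TARGET axes [-0.5  2.   1.9]
```

View pics/side6.png

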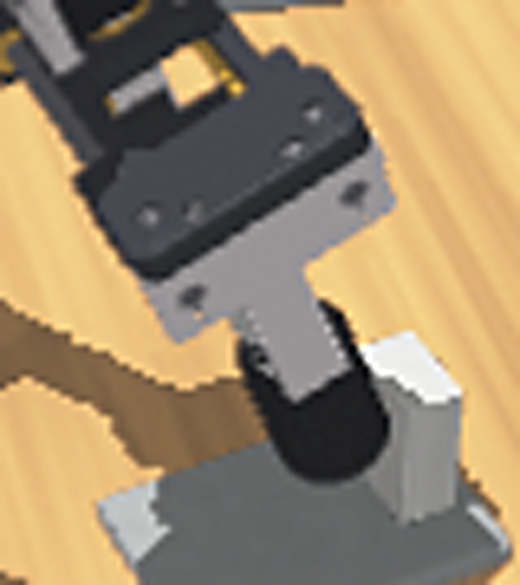

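View pics/top6.png

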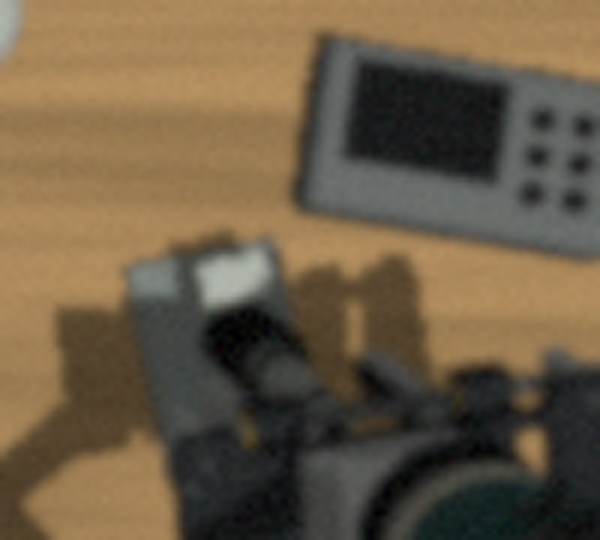

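Finger sits over the barrel just above the tube mouth. Small correction, then close.

Emit:
{"api": "move_arm", "payload": {
  "dp": [
    [-0.3,1.5,1.5],
    [0,0,0],
    [0,0,0],
    [0,0,0],
    [0,0,0],
    [0,0,0]
  ],
  "twist": [
    [0,0,0],
    [0,0,0],
    [0,0,0],
    [0,0,0],
    [0,0,0],
    [0,0,0]
  ],
  "hand": [50,36,26,20,15,15],
  "grip_force": 30
}}

```text
t: 16.08
tcp_pos: [0.5221, -0.3291, 0.1]
orientation: [-2.168, 1.825, -0.343]
force: [-0.3, -1.0, 0.5]
finger_gap: 0.0215
```

Emit:
{"api": "move_arm", "payload": {
  "dp": [
    [0,0,0],
    [0,0,0]
  ],
  "twist": [
    [0,0,0],
    [0,0,0]
  ],
  "hand": [15,15]
}}

```text
t: 16.32
tcp_pos: [0.5221, -0.3291, 0.1]
orientation: [-2.168, 1.825, -0.343]
force: [0.2, -1.1, 0.2]
finger_gap: 0.0214
```

Run:
```python
from pr import *
z=np.radians(-168.7);b=np.array([np.sin(.35)*np.cos(z),np.sin(.35)*np.sin(z),np.cos(.35)])
Rc=Ro.from_rotvec(r.observe()["orientation"]).as_matrix();print(Rc.T@b*100)
```

```text
[  0.66553624  -2.40023354 -99.96897489]
```

Emit:
{"api": "move_arm", "payload": {
  "dp": [
    [0,-0.1,-5],
    [0.1,-0.3,-12],
    [0.1,-0.4,-15],
    [0.1,-0.4,-18],
    [0.1,-0.4,-18],
    [0.1,-0.4,-18],
    [0.1,-0.4,-18],
    [0,0,0]
  ],
  "twist": [
    [0,0,0],
    [0,0,0],
    [0,0,0],
    [0,0,0],
    [0,0,0],
    [0,0,0],
    [0,0,0],
    [0,0,0]
  ],
  "hand": [15,15,15,15,15,15,15,15]
}}

```text
t: 17.32
tcp_pos: [0.4873, -0.337, 0.2003]
orientation: [-2.168, 1.825, -0.349]
force: [-0.8, 0.1, -2.5]
finger_gap: 0.0215
```

Run:
```python
from pr import *
p,d=vision.snapshot('side');np.savez('side7.npz',p=p);crop(p,300,200,410,330,4.5,'pics/side7.png')
need((.48,-.33,.30),down(-80))
```

```text
t 17.375 tcp [ 0.487  -0.3364  0.1987] gap 0.0213 F [ 0.4 -1.  -3.3]
dp mm (tool axes now) [ -7.6 -31.6 -96.4]
twist deg [-2.147e+01  1.000e-02 -1.700e-01] dp mm in the TARGET axes [  -7.5    5.8 -101.3]
```

View pics/side7.png

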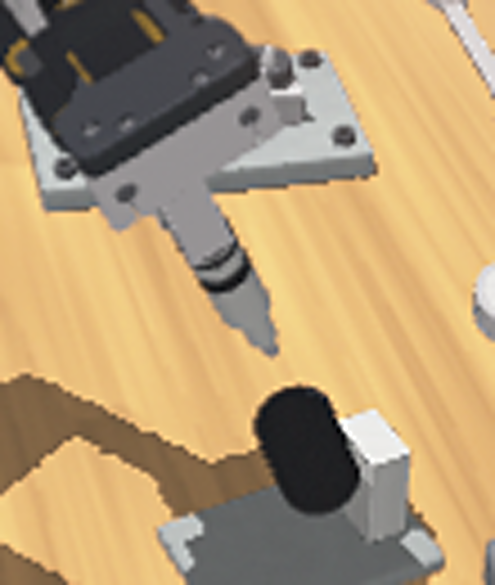

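Probe is clear of the tube: nose tip at about (361,278), tube mouth at (366,288). Lifting and turning it upright.

Emit:
{"api": "move_arm", "payload": {
  "dp": [
    [0,0,-20],
    [0,0,-30],
    [0,0,-20],
    [0,0,0],
    [0,0,0],
    [0,0,0],
    [0,0,0],
    [0,0,0]
  ],
  "twist": [
    [0,0,0],
    [0,0,0],
    [0,0,0],
    [-7.2,0,0],
    [-7.2,0,0],
    [-7.1,0,0],
    [0,0,0],
    [0,0,0]
  ],
  "hand": [15,15,15,15,15,15,15,15]
}}

```text
t: 18.38
tcp_pos: [0.4617, -0.3402, 0.2618]
orientation: [-2.403, 2.021, 0.006]
force: [0.2, 0.8, -2.5]
finger_gap: 0.0218
```

Run:
```python
from pr import *
need((.5895,-.0005,.20),down(-80))
p,d=vision.snapshot('side');np.savez('side8.npz',p=p);crop(p,290,150,410,300,4,'pics/side8.png')
```

```text
t 18.375 tcp [ 0.4617 -0.3402  0.2618] gap 0.0218 F [ 0.2  0.8 -2.5]
dp mm (tool axes now) [-312.5 -184.3   62.9]
twist deg [ 0.05  0.23 -0.13] dp mm in the TARGET axes [-312.3 -184.9   61.8]
```

View pics/side8.png

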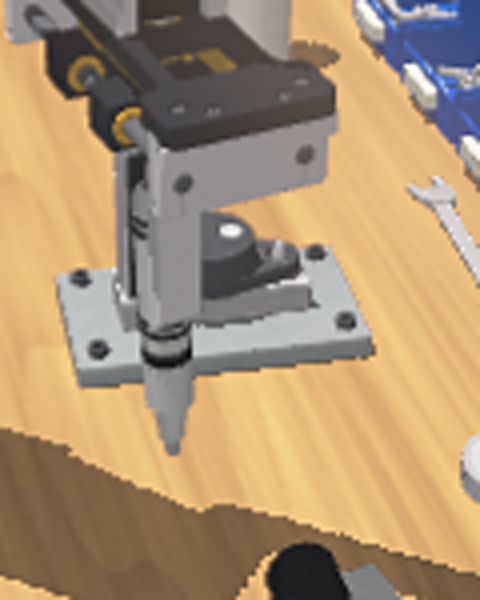

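Emit:
{"api": "move_arm", "payload": {
  "dp": [
    [-20,-12,0],
    [-36,-21,0],
    [-42,-25,0],
    [-44,-26,0],
    [-44,-26,0],
    [-44,-26,0],
    [-40,-24,8],
    [-28,-16,16],
    [-14,-8,14],
    [0,0,8],
    [0,0,0],
    [0,0,0]
  ],
  "twist": [
    [0,0,0],
    [0,0,0],
    [0,0,0],
    [0,0,0],
    [0,0,0],
    [0,0,0],
    [0,0,0],
    [0,0,0],
    [0,0,0],
    [0,0,0],
    [0,0,0],
    [0,0,0]
  ],
  "hand": [15,15,15,15,15,15,15,15,15,15,15,15]
}}

```text
t: 19.92
tcp_pos: [0.5896, -0.0029, 0.2181]
orientation: [-2.401, 2.024, 0.002]
force: [-0.2, -0.2, -2.4]
finger_gap: 0.0215
```

Run:
```python
from pr import *
need((.5895,-.0005,.148),down(-80))
p,d=vision.snapshot('side');np.savez('side9.npz',p=p);crop(p,300,130,390,230,6,'pics/side9.png')
p,d=vision.snapshot('top');np.savez('top9.npz',p=p);crop(p,280,130,370,230,6,'pics/top9.png')
```

```text
t 19.925 tcp [ 0.5896 -0.0029  0.2181] gap 0.0215 F [-0.2 -0.2 -2.4]
dp mm (tool axes now) [-2.2 -0.3 70.1]
twist deg [ 0.02  0.1  -0.25] dp mm in the TARGET axes [-2.3 -0.3 70.1]
```

View pics/side9.png

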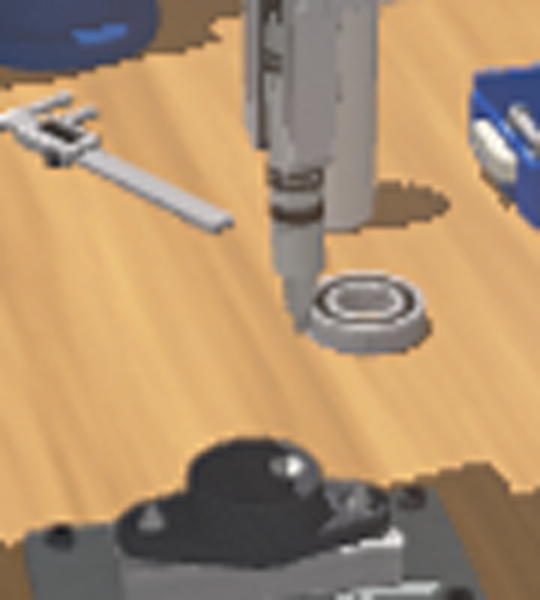

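View pics/top9.png

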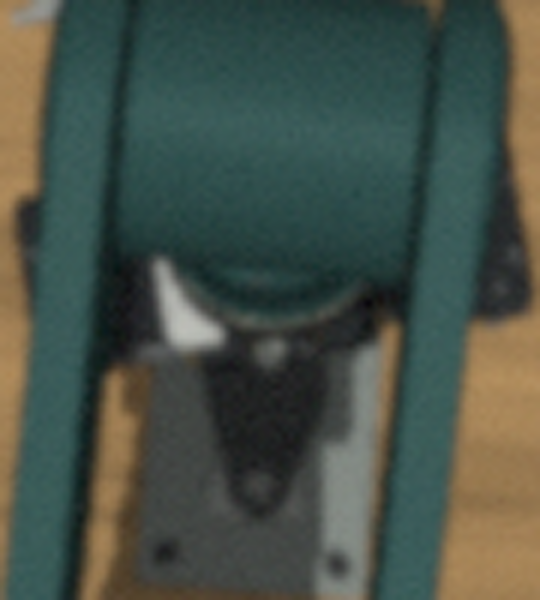

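Run:
```python
from pr import *
t=r.observe()["tcp_pos"]
q=proj("side",[[t[0],t[1],.1369],[t[0],t[1],.1489],[t[0],t[1],.185],[t[0],t[1],.2]]);print("side pred tip,nose,..",(q-[300,130]+.5)*6)
q=proj("top",[[t[0],t[1],.1369],[.5895,-.0005,.072]]);print("top pred tip, spot",(q-[280,130]+.5)*6)
fx=lambda x0,y0,k,c:(x0+(c[0]+.5)/k-.5,y0+(c[1]+.5)/k-.5)
print("spot side",onz("side",fx(300,130,6,(289,466)),.072))
print("spot top?",onz("top",fx(280,130,6,(270,350)),.072))
```

```text
side pred tip,nose,.. [[290.4152171  336.41279335]
 [290.60191739 310.974471  ]
 [291.16967605 232.7893778 ]
 [291.40825823 199.55234305]]
top pred tip, spot [[270.43219333 333.58650492]
 [266.18720072 352.64078883]]
spot side [[ 5.90523493e-01 -2.69649207e-04  7.20000000e-02]]
spot top? [[ 0.59051453 -0.00246845  0.072     ]]
```

Side view: the tip at crop (302,332) lies about 2 px right of plumb under the gripper, so the probe leans roughly 2°. I'll correct the lean, lower it, and look again.

Emit:
{"api": "move_arm", "payload": {
  "dp": [
    [-1.5,0,10],
    [0,0,15],
    [0,0,15],
    [0,0,8],
    [0,0,4],
    [0,0,0],
    [0,0,0],
    [0,0,0]
  ],
  "twist": [
    [-2,0,0],
    [0,0,0],
    [0,0,0],
    [0,0,0],
    [0,0,0],
    [0,0,0],
    [0,0,0],
    [0,0,0]
  ],
  "hand": [15,15,15,15,15,15,15,15]
}}

```text
t: 21.02
tcp_pos: [0.5882, -0.0002, 0.1661]
orientation: [2.385, -2.006, -0.038]
force: [0.1, 0.0, -2.6]
finger_gap: 0.0215
```

Run:
```python
from pr import *
need((.5895,-.0005,.148),down(-80))
p,d=vision.snapshot('side');np.savez('side10.npz',p=p);crop(p,310,150,380,220,8,'pics/side10.png')
p,d=vision.snapshot('top');np.savez('top10.npz',p=p);crop(p,300,165,350,215,10,'pics/top10.png')
t=r.observe()["tcp_pos"]
q=proj("side",[[t[0],t[1],t[2]+.0188-.1],[t[0],t[1],t[2]-.02]]);print((q-[310,150]+.5)*8)
```

```text
t 21.025 tcp [ 5.882e-01 -2.000e-04  1.661e-01] gap 0.0215 F [ 0.1  0.  -2.6]
dp mm (tool axes now) [ 0.6 -1.9 18. ]
twist deg [ 2.    0.12 -0.14] dp mm in the TARGET axes [ 0.6 -1.3 18.1]
[[298.46707466 429.37988899]
 [299.50885262 260.70827171]]
```

View pics/side10.png

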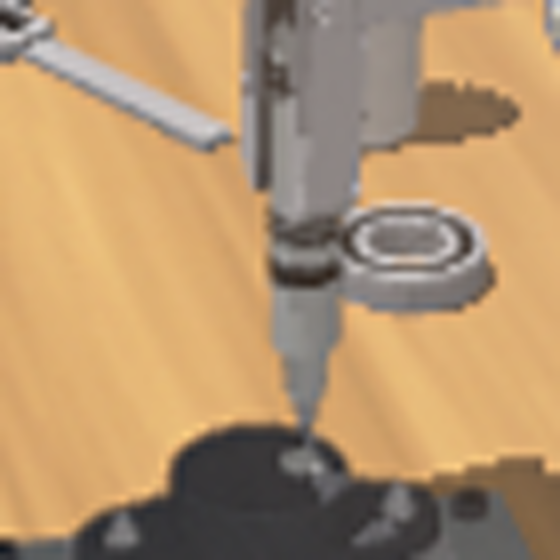

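View pics/top10.png

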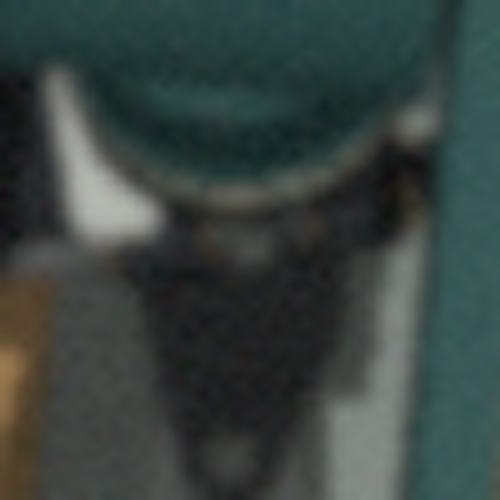

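Run:
```python
from pr import *
for P in([.5895,-.0005,.072],[.5905,-.0003,.072]):print((proj("side",P)-[310,150]+.5)*8)
s4=np.load("side4.npz")["p"].mean(2)
b=s4[203:213,340:355];w=np.clip(b-150,0,60);v,u=np.mgrid[203:213,340:355];c=((w*u).sum()/w.sum(),(w*v).sum()/w.sum())
print("spot px from side4",c,(np.array(c)-[310,150]+.5)*8,onz("side",c,.072))
tip=np.array([308,432])/8+[310,150]-.5
for z in(.0849,.087):print("tip",onz("side",tip,z))
```

```text
[[303.10000485 462.8197453 ]]
[[305.95479252 462.05940153]]
spot px from side4 (np.float64(348.3573068094874), np.float64(206.56312165263964)) [310.85845448 456.50497322] [[0.59291013 0.00248834 0.072     ]]
tip [[ 0.59033487 -0.00296793  0.0849    ]]
tip [[ 0.58940361 -0.0062188   0.087     ]]
```

Tip is within about 1 mm of the spot centre laterally (tip column 308, spot 304 in the 8x crop). Descending slowly with force checks.

Emit:
{"api": "move_arm", "payload": {
  "dp": [
    [0,0.5,4],
    [0,0,3],
    [0,0,2],
    [0,0,2],
    [0,0,0],
    [0,0,0]
  ],
  "twist": [
    [0,0,0],
    [0,0,0],
    [0,0,0],
    [0,0,0],
    [0,0,0],
    [0,0,0]
  ],
  "hand": [15,15,15,15,15,15]
}}

```text
t: 21.88
tcp_pos: [0.587, -0.0003, 0.1544]
orientation: [2.384, -2.005, -0.039]
force: [-0.2, 0.1, -3.2]
finger_gap: 0.0214
```

Run:
```python
from pr import *
p,d=vision.snapshot('side');crop(p,325,180,375,220,15,'pics/side11.png')
print(np.mean([r.observe()["force"] for _ in range(5)],0))
```

```text
[ 0.24507772 -0.04169001 -2.94758552]
```

View pics/side11.png

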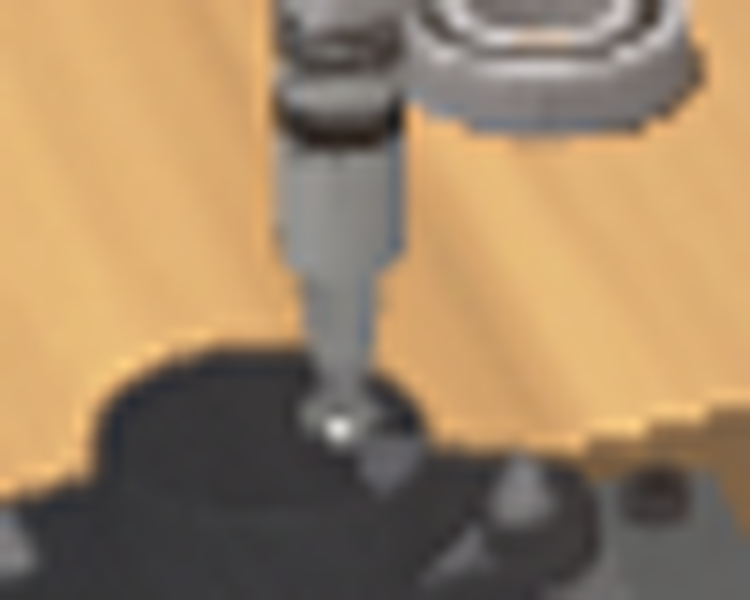

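Emit:
{"api": "move_arm", "payload": {
  "dp": [
    [0,0,1],
    [0,0,1],
    [0,0,1],
    [0,0,0],
    [0,0,0]
  ],
  "twist": [
    [0,0,0],
    [0,0,0],
    [0,0,0],
    [0,0,0],
    [0,0,0]
  ],
  "hand": [15,15,15,15,15]
}}

```text
t: 22.55
tcp_pos: [0.5871, -0.0003, 0.1518]
orientation: [2.384, -2.006, -0.038]
force: [0.7, -0.7, -0.5]
finger_gap: 0.0216
```

Run:
```python
from pr import *
p,d=vision.snapshot('side');np.savez('side12.npz',p=p);crop(p,325,180,375,220,15,'pics/side12.png')
print(r.observe()["force"],r.observe()["tcp_pos"])
```

```text
[0.74145543 0.05643868 1.45466508] [ 5.87044597e-01 -2.63129954e-04  1.51706529e-01]
```

View pics/side12.png

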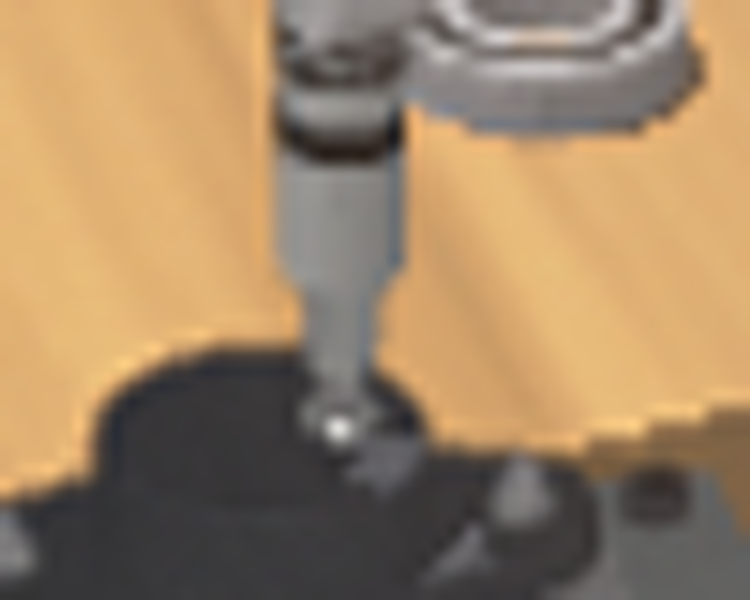

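Emit:
{"api": "move_arm", "payload": {
  "dp": [
    [0,0,1],
    [0,0,1],
    [0,0,1],
    [0,0,0.5],
    [0,0,0],
    [0,0,0],
    [0,0,0]
  ],
  "twist": [
    [0,0,0],
    [0,0,0],
    [0,0,0],
    [0,0,0],
    [0,0,0],
    [0,0,0],
    [0,0,0]
  ],
  "hand": [15,15,15,15,15,15,15]
}}

```text
t: 23.48
tcp_pos: [0.5869, -0.0003, 0.1481]
orientation: [2.384, -2.006, -0.038]
force: [1.4, 0.3, 3.0]
finger_gap: 0.0214
```

Run:
```python
from pr import *
F=[];Z=[]
for i in range(12):
    p,d=vision.snapshot('side');o=r.observe();F.append(o["force"]);Z.append(o["tcp_pos"])
print(np.mean(F,0),np.std(F,0),np.mean(Z,0),o["orientation"],o["finger_gap"],o["t"])
np.savez('side13.npz',p=p);crop(p,325,180,375,220,15,'pics/side13.png')
```

```text
[1.20151673 0.01595577 3.43556622] [0.45182537 0.4216153  0.4555038 ] [ 5.86891818e-01 -2.91682937e-04  1.47980687e-01] [ 2.38405269 -2.00547633 -0.03867303] 0.021159166783670597 24.075
```

View pics/side13.png

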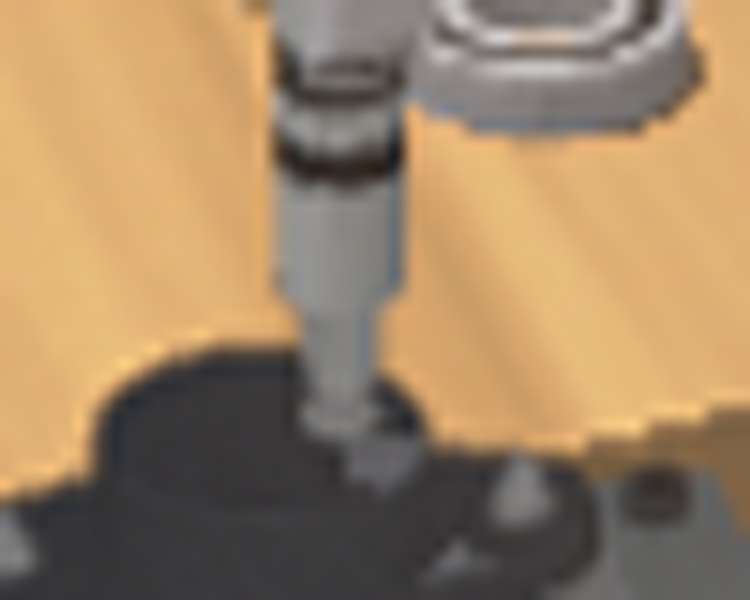

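Nose now pressed down on the spot (tip column about 340, spot column about 340, row about 415). Mean force rose 6.0 N above the free-hanging value. Handing in.

```bash
python3 -c "
from station import r
print(r.close_job())"
```

```text
the job is handed in; nothing more can be done
None
```

The bearing cover is seated on the test base, and I handed the job in with the probe held on the ground spot at about 6 N. It took about 24 s of the 59 s allowed; the hand-in reported no verdict.

- **Cover:** I gripped it across the hub, turned it 30° and lowered it over the dowels. It met the pad at the expected height with almost no sideways force. After I let go, the side view showed it lying flat with both dowel tips through the ears.
- **Probe:** I gripped it along its leaning axis, drew it about 100 mm out of the rest and brought it upright. At the end the wrist force averaged 6.0 N above the free-hanging value (noise about 0.5 N). From the force, the spring should be in by about 5.5 mm; I did not measure that directly.
- **Tip position:** In the side view the tip was within about 1 mm of the spot's centre across the picture. Along the line of sight (roughly y) I rely on the arm's own position, probably good to 2–3 mm, because the arm hid the tip from the top camera.

**Disagreements:**
- The probe leaned more in its rest than the stated 0.35 rad; my edge measurement gave 0.42. I gripped at 0.375, and after a 2° correction about 0.03 rad of tilt remained in the side view.
- The cameras and the arm differed by 1–3 mm in places.
- A sideways force of about 1.2 N remained at the tip.

I saw no contact with any bystander, but I did not measure their positions again at the end.

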